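Open the ink station for refilling

TASK

Get the ink station ready for refilling: lift the loose lid off the pot under the stirrer head by its knob and set it down gently, flat and knob up, in the middle of the round steel pan, and swing the dust cover on top of the pump right round on its pin so that the inlet is completely clear. Let go of everything at the end and leave the other things on the bench where they stand.

Things in the scene. Friction and masses are not known exactly. Their poses are not given: they have to be found in the camera images.
- lid_centre (a point): Centre (half-way up, on the axis) of the loose round aluminium lid, z = its upward axis. 60 mm high: plug 132 mm across and 8 mm deep, disc 156 mm across and 6 mm thick, thin neck 14 mm high, round black knob 36 mm across and 32 mm high. The knob's middle lies 14 mm above this point, the underside 30 mm below it. 0.2 to 0.45 kg.
- station: Fixed stirring station: steel pot with a white stirrer head above it on a column. Origin on the bench under the pot's axis, z up; its -x axis points to the robot's right (roughly world -y) and is the open side. In this frame the column stands at x 100, y -100 mm (40 mm across, 370 mm tall). Pot: 160 mm across, rim 112 mm above the bench; the lid's plug hangs in its mouth (148 mm wide), the disc rests on the rim.
- stirrer_head (a point): Middle of the underside of the stirrer head, a box overhanging the lid: in the station's frame x -35 to +100, y -65 to +65, z 290 to 365 mm; an empty chuck, 48 mm across, hangs from it at x 50 mm down to z 268 mm; an arm joins it to the column on its -y side. A gripper straight above the knob would hit it: lean the gripper back toward the station's -x by about 40 degrees.
- pan: Round shallow steel pan, fixed, 220 mm across, about 206 mm inside, rim 18 mm high. Origin on the bench under its centre, z up. Its inner floor is 6 mm above the origin.
- pump: Dark steel transfer pump, a fixed box 140 mm (x) by 160 mm (y) by 78 mm high with a steel inlet neck and a dust cover on top; the bench-level centre, z up.
- inlet (a point): Centre of the pump's inlet mouth, black, 50 mm across, on a neck 64 mm across, 88 mm above the bench; covered by the dust cover at first.
- cover_pin (a point): The vertical pin (steel, 16 mm across, up to 104 mm above the bench) on which the dust cover turns, at the height of the cover's underside, 90 mm above the bench. The pump's axes.
- cover_post (a point): The upright round black post that serves as handle at the free end of the cover, 18 mm across, 105 mm from the pin; it stands 46 mm above the cover's top face, this point lies 28 mm above that face and 124 mm above the bench.
- cover (a joint): Angle of the aluminium dust cover about its upright pin, rad: 0 fully over the inlet (cover along the pump's +y axis from the pin), growing counter-clockwise seen from above (post swings toward the pump's -x) to a stop at 1.7. A 6 mm plate with a disc 72 mm across, centred 60 mm from the pin. Light friction (about 1 N at the post); it stays where left. Inlet fully clear from 1.08 on.
- lid: The same lid; origin at the centre of its underside, 30 mm below lid_centre. Its black knob is named lid_c3.
- flask: Blue plastic bottle 64 mm across, 190 mm tall; a bystander, not to be disturbed; origin at its underside.
- tub: White ink jar 90 mm across, 100 mm tall; a bystander, not to be disturbed; origin at its underside.
- tape: Tape roll 110 mm across, 48 mm high; a bystander, not to be disturbed; origin at its underside.
- squeegee: Wooden squeegee with rubber blade lying flat, 200 mm long along its y, 24 mm high, between robot and pot; a bystander, not to be disturbed; origin at its underside.
- can: Metal can 66 mm across, 150 mm tall; a bystander, not to be disturbed; origin at its underside.
- mug: White mug 80 mm across, 90 mm tall; a bystander, not to be disturbed; origin at its underside.
There are look-alikes about, which are no part of the job. Of the things that look like the lid, the smaller one is meant.

How it is judged:
On the way:
1. the lid is lifted clear of the pot by the gripper on its knob (z of lid_centre in the frame of station above 0.146 m and contact force between the fingers and lid_c3 above 0.5 N and angle between lid_centre's own z axis and vertical below 0.6 rad), for 0.1 s.
At the end, for the whole second after the job is handed in: The lid lies at rest, flat (within 0.08 rad), knob up, on the floor of the pan, its centre within 30 mm of the pan's centre; the dust cover stands at more than 1.1 rad, clear of the inlet; the gripper touches neither (horizontal distance between lid_centre and pan below 0.03 m and z of lid_centre in the frame of pan below 0.041 m and angle between lid_centre's own z axis and vertical below 0.08 rad and linear speed of lid below 0.02 m/s and value of joint cover above 1.1 rad and contact force between the fingers and lid below 0.1 N and contact force between the fingers and pump below 0.1 N).
It fails at once if the lid is dropped (falls free by more than about 2 cm) (linear speed of lid above 0.6 m/s and contact force between the fingers and lid below 0.1 N).
It fails at once if another thing on the bench is pushed more than 30 mm or knocked over (distance of any of flask, tub, tape, squeegee, can, mug from where it was at the start of the episode above 0.03 m or angle between any of flask, tub, tape, squeegee, can, mug's own z axis and vertical above 0.5 rad).
It also fails if it takes over 72 s, if anything falls off the work surface, if the arm or the gripper's body presses on something with over 40 N, if the wrist force passes 120 N, or if a joint passes its speed limit or range.

ROBOT

A 7-joint arm with a two-finger parallel gripper is mounted at the origin on the work surface. World frame = base frame: x ahead of the robot, y to its left, z up, the work surface at z = 0. Lengths are in m, angles in rad, forces in N, time in s.
With the tool pointing down it reaches from about 0.425 to 0.95 m from the base axis. Payload 4.7 kg.
Tool frame: the origin (TCP) lies where the fingers leave the gripper's body, on its centre line; the fingertips stand 70 mm ahead of it and the grasp point (between the pads) lies 51 mm ahead of it (robot.finger_overhang is the distance from the TCP to the fingertips, in m); z points along the fingers, y is the line along which they close (so a half turn about z gives the same grasp; the last joint's range is limited). The gripper opens to 87 mm and grips with 3 to 60 N. Pads are 19 mm wide; open, the fingers measure 117 mm over their backs; the gripper's body (75 mm by 190 mm) begins 51 mm behind the grasp point.
Start: joints at [-1.357, 0.469, -0.049, 1.532, 0.024, 1.141, -0.082], TCP at [0.162, 0.655, 0.292] pointing down, gripper open.
Joint ranges: [-2.59, 2.59], [-0.33, 1.99], [-1.39, 1.29], [0.1, 2.45], [-1.04, 4.18], [0.21, 1.99], [-2.66, 2.66]. Speed limits (rad/s): [2.57, 2.57, 3.14, 3.14, 3.14, 3.14, 3.14].

INTERFACE

Orientations are given as a unit quaternion [w, x, y, z].
In Python, from plant import robot, cams gives the robot as it stands.
- The arm moves only by the tool carry_out, never from a script. Its argument "steps" is one flat list of numbers, 7 for each row, row after row: the shift along the tool's x, y, z in units of 25 mm (1.0 is 25 mm), then the turn, a rotation vector about the tool's x, y, z in units of 6 degrees (1.0 is 6 degrees), then the closure in counts, from 0 (fully open) to 255 (shut). In form: [x, y, z, ax, ay, az, hand, x, y, z, ax, ay, az, hand, ...]. A call has 1 to 20 rows; each row shifts and turns the commanded pose from where the row before left it, along the tool's axes as they then stand; what a row does not reach is not made up. A row lasts 1/10 s, in which the tool goes at most 50 mm and 8.59 degrees, less where a joint would pass 70% of its speed; a pose out of reach is approached as far as the arm can. A call is refused whole if a number of a shift passes 1 or a number of a turn 1, either way. A call with a gripper value outside its range is refused whole. The fingers move at their own pace and stop on an object; the grip force is fixed at half the most. Time passes only in rows, so rows that do not move let the fingers close. It gives the time, the measured TCP pose, the force, the opening and the grip force at its end, in the units of the state.
- robot.get_state(): the state, without advancing time (a new reading comes with each control period).
- cams.get_image(name): name is "scene" or "top"; returns the picture (480x640x3 uint8, blue, green, red); there is no depth.
- cams.camera_model(name): a dict with "fx", "fy", "cx", "cy" (pixels), "R" (3x3) and "t" (3): a world point X has camera coordinates R X + t. Camera axes: x right, y down, z forward; pixel columns grow to the right and rows downward; lengths in m; the calibration is good to about 2 mm. A picture is of the moment at which its call begins. camera_model takes no time and is no camera call.
- robot.hand_in(): hands the job in; it is judged then, once.
The state is a dict: "time": time; "q": joint angles; "joint_vel": joint speeds; "effort": joint torques, N m; "tcp_pos": TCP position; "tool_rot": TCP orientation; "ft_force": force on the tool from outside, world axes, zero at the start; "ft_torque": the same for the moment, N m; "finger_gap": finger opening in m; "finger_force": force on a finger pad.
Only numpy, scipy, OpenCV 4.12 (cv2) and the standard library are available. Lean on these libraries where they do the work, as an engineer would, in place of code of your own. Each camera call takes 0.05 s, during which the arm holds its last target. There are 200 camera calls.

## Working session

There is one attempt and no reset: what is moved stays moved. The work goes in short steps, Python scripts to look and compute and a tool call to move; the robot and the scene stay as the last step left them, time stands still between calls to the robot, and variables do not carry over. Pictures are saved under pics/ and viewed, at most 10 in all, crops included, and the job is handed in when it is done.

Besides the shell and the picture viewer there is one more tool, called as a command line: name --argument value ..., lists and objects as JSON in quotes. carry_out: Moves the arm, as the interface text tells. Its arguments: {"type":"object","properties":{"steps":{"type":"array"}},"required":["steps"]}

```bash
mkdir -p pics; ls
python3 - <<'E'
from plant import robot,cams
import cv2
for n in("scene","top"):
    cv2.imwrite(f"pics/{n}0.png",cams.get_image(n)); m=cams.camera_model(n); print(n,m)
s=robot.get_state();print(s)
E
```

```text
pics
scene {'fx': 474.5064092691133, 'fy': 474.5064092691133, 'cx': 315.81898679272433, 'cy': 250.81896698567792, 'R': array([[-0.15022904,  0.98860337, -0.00972732],
       [ 0.72493492,  0.10346105, -0.68100306],
       [-0.67223552, -0.10935811, -0.73221596]]), 't': array([ 0.05080818, -0.21107481,  1.50118143])}
top {'fx': 583.133997546458, 'fy': 583.133997546458, 'cx': 317.76715078794655, 'cy': 235.39818636196642, 'R': array([[-0.03904374, -0.99921759,  0.00630791],
       [-0.97293626,  0.03657647, -0.22816044],
       [ 0.22775121, -0.01504543, -0.97360311]]), 't': array([0.03512148, 0.49588693, 1.69533664])}
{'time': 0.1, 'q': array([-1.35691756,  0.46934401, -0.0485942 ,  1.53356356,  0.02413228,
        1.14100306, -0.08230153]), 'joint_vel': array([ 1.18538639e-04, -3.02045198e-04,  4.68876306e-04, -3.47744426e-03,
        3.96816147e-04, -6.51816867e-05,  1.24411174e-03]), 'effort': array([ 6.07126021e-04, -5.09176826e+01, -8.10898910e-02, -2.36828882e+01,
       -6.14775089e-02,  3.44872079e-02,  8.35289393e-05]), 'tcp_pos': array([0.16216114, 0.6548049 , 0.2913202 ]), 'tool_rot': array([-6.01007582e-05,  1.21071558e-01,  9.92643404e-01, -8.63561892e-04]), 'ft_force': array([-0.04627683,  0.49838344,  0.53720768]), 'ft_torque': array([ 0.08050323,  0.00066079, -0.01595809]), 'finger_force': 0.0, 'finger_gap': 0.08695052002669314}
```

View pics/scene0.png

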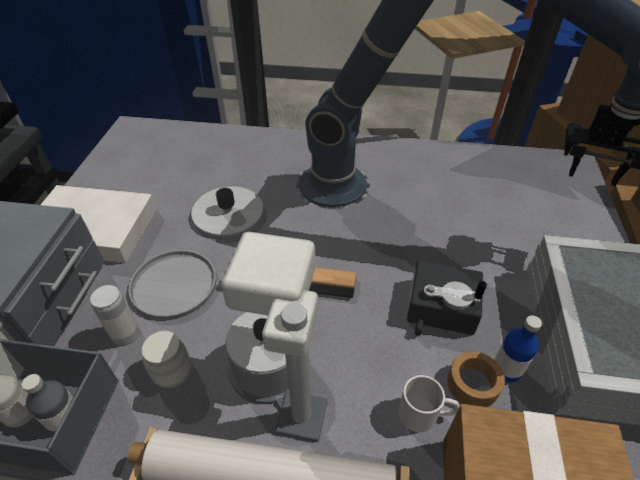

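View pics/top0.png

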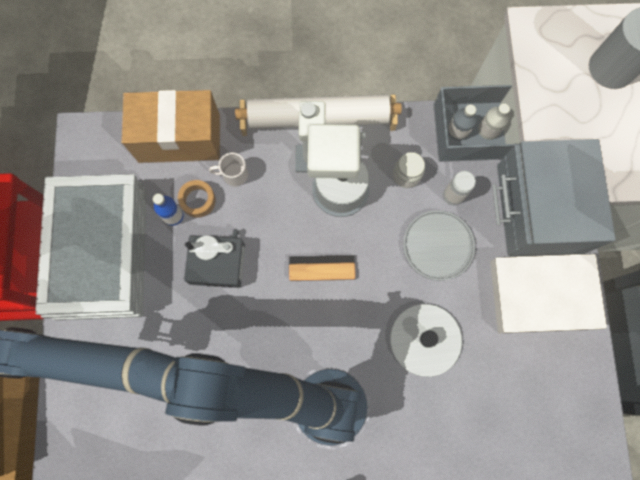

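The scene shows the station (pot ~(262,350), knob ~(262,328)), pan ~(172,284) and pump ~(446,297) with the post ~(481,290). In top: pan (438,244), pot (341,186), pump (214,259), and the larger look-alike lid (426,340). Next, enlarged crops.

```bash
cat > h.py <<'E'
import numpy as np, cv2
from plant import robot,cams
def onz(n,u,v,z):
    m=cams.camera_model(n);R=np.array(m["R"]);t=np.array(m["t"])
    d=R.T@np.array([(u-m["cx"])/m["fx"],(v-m["cy"])/m["fy"],1]);c=-R.T@t
    return c+d*(z-c[2])/d[2]
def proj(n,X):
    m=cams.camera_model(n);p=np.array(m["R"])@np.asarray(X,float)+m["t"]
    return np.array([m["cx"]+m["fx"]*p[0]/p[2],m["cy"]+m["fy"]*p[1]/p[2]])
def tri(pts):
    A=[];b=[]
    for n,u,v in pts:
        m=cams.camera_model(n);P=np.c_[m["R"],m["t"]]
        a=(u-m["cx"])/m["fx"];c=(v-m["cy"])/m["fy"]
        for r in(P[0]-a*P[2],P[1]-c*P[2]):A.append(r[:3]);b.append(-r[3])
    return np.linalg.lstsq(np.array(A),np.array(b),rcond=None)[0]
E
python3 - <<'E'
import cv2,numpy as np
s=cv2.imread("pics/scene0.png");t=cv2.imread("pics/top0.png")
a=lambda im,x,y:cv2.resize(im[y:y+100,x:x+133],(400,300),interpolation=cv2.INTER_CUBIC)
cv2.imwrite("pics/c1.png",np.vstack([np.hstack([a(s,380,250),a(t,150,210)]),np.hstack([cv2.resize(s[220:440,200:350],(400,300)) if 0 else a(s,210,305),a(t,280,120)])]))
E
```

```text
(no output)
```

View pics/c1.png

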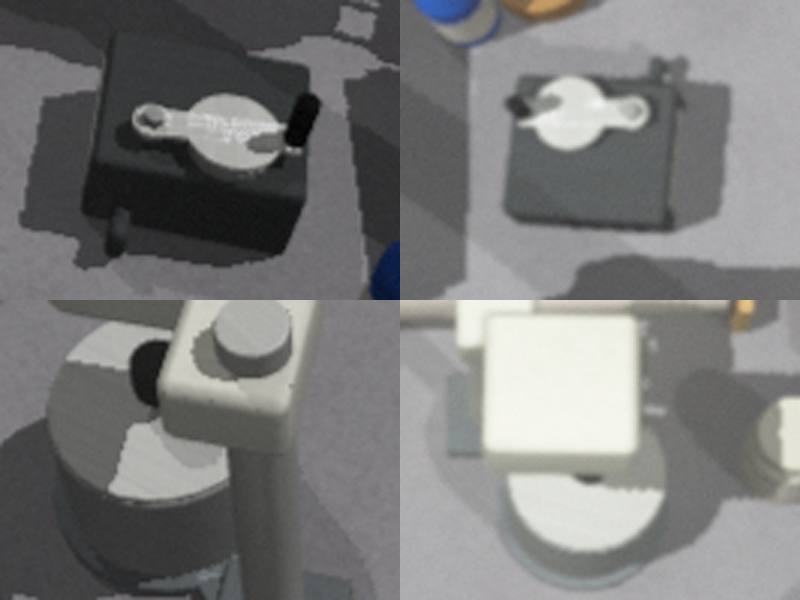

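Crops show the pin at top≈(227.3,247.3) and scene≈(430.5,289.3), the post top at top≈(188.5,244) and scene≈(482.5,284), and the lid disc edges plus part of the knob. Now I fit positions.

Run:
```python
from h import *
from scipy.optimize import least_squares as ls
np.set_printoptions(precision=4,suppress=True)
a=np.linspace(0,2*np.pi,181)
def ext(n,c,r,z):
    P=np.array([proj(n,[c[0]+r*np.cos(q),c[1]+r*np.sin(q),z]) for q in a]);return dict(l=P[:,0].min(),r=P[:,0].max(),t=P[:,1].min(),b=P[:,1].max())
def fit(obs,r,z,x0):
    f=lambda c:[ext(n,c,r,z)[k]-v for n,k,v in obs]
    s=ls(f,x0,diff_step=1e-4);return s.x,s.fun
print("lid",*fit([("top","l",316),("top","r",368.3),("top","b",203.3),("scene","l",225.7)],.078,.118,[.7,-.05]))
print("pan",*fit([("top","l",401),("top","r",476),("top","t",209),("top","b",279),("scene","l",127),("scene","r",217),("scene","t",252),("scene","b",316)],.11,.018,[.5,-.3]))
print("knob top", onz("scene",262,330,.148), "knobbot top cam",onz("top",343,179.5,.140))
print("col",onz("scene",294,317.5,.370))
for p in((485,313),(637,316),(638,455),(487,455)): print("head",onz("top",280+(p[0]-400)/3,120+(p[1]-300)/3,.365)[:2])
print("pin",tri([("top",227.3,247.3),("scene",430.5,289.3)]),onz("top",227.3,247.3,.104),onz("scene",430.5,289.3,.104))
print("post",tri([("top",188.5,244),("scene",482.5,284)]),onz("top",188.5,244,.140),onz("scene",482.5,284,.140))
for p in((513,75),(672,80),(672,225),(505,218)): print("pump",onz("top",150+(p[0]-400)/3.,210+p[1]/3.,.078)[:2])
for n,u,v,z in(("tub",411,164,.1),("can",465,181,.15),("flask",157,200,.19),("tape",197,197,.048),("mug",233,163,.09),("cabinet",505,145,.2),("biglid",429,338,.06)): print(n,onz("top",u,v,z))
```

```text
Traceback (most recent call last):
  File "h.py", line 8, in proj
    m=cams.camera_model(n);p=np.array(m["R"])@np.asarray(X,float)+m["t"]
ValueError: time passes only in moves, steps and waits
```

```bash
sed -i 's/^def onz/M={n:cams.camera_model(n) for n in("scene","top")}\ndef onz/; s/m=cams.camera_model(n)/m=M[n]/' h.py
python3 - <<'E'
from h import *
from scipy.optimize import least_squares as ls
np.set_printoptions(precision=4,suppress=True)
a=np.linspace(0,2*np.pi,181)
def ext(n,c,r,z):
    P=np.array([proj(n,np.array([float(c[0]+r*np.cos(q)),float(c[1]+r*np.sin(q)),z])) for q in a]);return dict(l=P[:,0].min(),r=P[:,0].max(),t=P[:,1].min(),b=P[:,1].max())
def fit(obs,r,z,x0):
    f=lambda c:[ext(n,c,r,z)[k]-v for n,k,v in obs]
    s=ls(f,x0,diff_step=1e-4);return s.x,s.fun
print("lid",*fit([("top","l",316),("top","r",368.3),("top","b",203.3),("scene","l",225.7)],.078,.118,[.7,-.05]))
print("pan",*fit([("top","l",401),("top","r",476),("top","t",209),("top","b",279),("scene","l",127),("scene","r",217),("scene","t",252),("scene","b",316)],.11,.018,[.5,-.3]))
print("knob top", onz("scene",262,330,.148), "knobbot top cam",onz("top",343,179.5,.140))
print("col",onz("scene",294,317.5,.370))
for p in((485,313),(637,316),(638,455),(487,455)): print("head",onz("top",280+(p[0]-400)/3,120+(p[1]-300)/3,.365)[:2])
print("pin",tri([("top",227.3,247.3),("scene",430.5,289.3)]),onz("top",227.3,247.3,.104),onz("scene",430.5,289.3,.104))
print("post",tri([("top",188.5,244),("scene",482.5,284)]),onz("top",188.5,244,.140),onz("scene",482.5,284,.140))
for p in((513,75),(672,80),(672,225),(505,218)): print("pump",onz("top",150+(p[0]-400)/3.,210+p[1]/3.,.078)[:2])
for n,u,v,z in(("tub",411,164,.1),("can",465,181,.15),("flask",157,200,.19),("tape",197,197,.048),("mug",233,163,.09),("cabinet",505,145,.2),("biglid",429,338,.06)): print(n,onz("top",u,v,z))
E
```

```text
lid [ 0.6539 -0.0611] [-0.473  -0.2101  0.2363 -0.4948]
pan [ 0.4666 -0.352 ] [ 1.0935 -2.218  -0.019   0.0258  0.5994 -1.5299 -1.9249  1.1565]
knob top [ 0.6588 -0.0595  0.148 ] knobbot top cam [ 0.6426 -0.063   0.14  ]
col [0.7708 0.0364 0.37  ]
head [0.7197 0.0337]
head [ 0.7121 -0.0968]
head [ 0.5864 -0.0907]
head [0.591  0.0365]
pin [0.4623 0.2841 0.0956] [0.4603 0.2809 0.104 ] [0.4689 0.2846 0.104 ]
post [0.4668 0.3889 0.139 ] [0.4662 0.386  0.14  ] [0.4673 0.3912 0.14  ]
pump [0.5077 0.4019]
pump [0.4967 0.245 ]
pump [0.3524 0.2463]
pump [0.3654 0.4079]
tub [ 0.6976 -0.2732  0.1   ]
can [ 0.6215 -0.417   0.15  ]
flask [0.5847 0.465  0.19  ]
tape [0.6337 0.3811 0.048 ]
mug [0.7242 0.2647 0.09  ]
cabinet [ 0.709  -0.5279  0.2   ]
biglid [ 0.1804 -0.2927  0.06  ]
```

carry_out --steps '[-0.96, -0.54, 0, 0, 0, 0, 0, -0.96, -0.54, 0, 0, 0, 0, 0, -0.96, -0.54, 0, 0, 0, 0, 0, -0.96, -0.54, 0, 0, 0, 0, 0, -0.96, -0.54, 0, 0, 0, 0, 0, -0.96, -0.54, 0, 0, 0, 0, 0, -0.96, -0.54, 0, 0, 0, 0, 0, -0.96, -0.54, 0, 0, 0, 0, 0, -0.96, -0.54, 0, 0, 0, 0, 0, -0.96, -0.54, 0, 0, 0, 0, 0, -0.96, -0.54, 0, 0, 0, 0, 0, -0.96, -0.54, 0, 0, 0, 0, 0, -0.96, -0.54, 0, 0, 0, 0, 0, -0.96, -0.54, 0, 0, 0, 0, 0, 0, 0, 0, 0, 0, 1, 0, 0, 0, 0, 0, 0, 1, 0, 0, 0, 0, 0, 0, 1, 0, 0, 0, 0, 0, 0, 1, 0, 0, 0, 0, 0, 0, 1, 0, 0, 0, 0, 0, 0, 1, 0]'

```text
time: 2.1
tcp_pos: [0.4427, 0.3908, 0.2918]
tool_rot: [-0.0, 0.424, 0.906, -0.0]
ft_force: [-0.2, 0.3, -0.8]
finger_gap: 0.087
finger_force: 0.0
```

carry_out --steps '[0, 0, 0, 0, 0, 1, 0, 0, 0, 0, 0, 0, 1, 0, 0, 0, 0, 0, 0, 1, 0, 0, 0, 0, 0, 0, 1, 0, 0, 0, 0, 0, 0, 1, 0, 0, 0, 0, 0, 0, 1, 0, 0, 0, 0, 0, 0, 1, 0, 0, 0, 0, 0, 0, 0.2, 0, 0, 0, 0, 0, 0, 0, 0]'

```text
time: 3.0
tcp_pos: [0.4427, 0.391, 0.2919]
tool_rot: [0.0, 0.725, 0.688, -0.0]
ft_force: [-0.3, 0.5, 0.5]
finger_gap: 0.0872
finger_force: 0.0
```

```bash
cat >> h.py <<'E'
from scipy.spatial.transform import Rotation as Ro
np.set_printoptions(precision=4,suppress=True)
def st():
    s=robot.get_state();R=Ro.from_quat(s["tool_rot"],scalar_first=True).as_matrix()
    print("t",s["time"],"tcp",s["tcp_pos"],"q",s["q"],"F",s["ft_force"],"gap",s["finger_gap"],s["finger_force"]);print(R);return s,R
def to(X,Rt=None):
    s,R=st();print("shift units",R.T@(np.array(X)-s["tcp_pos"])/.025)
    if Rt is not None: print("turn units",Ro.from_matrix(R.T@Rt).as_rotvec(degrees=True)/6)
E
python3 -c "
from h import *
to([.442,.390,.185])"
```

```text
t 3.0 tcp [0.4427 0.391  0.2919] q [-1.0497  0.3373  0.3286  1.7572 -0.1221  1.0677 -0.7318] F [-0.3091  0.5238  0.4561] gap 0.0872168494728961 0.0
[[ 0.0525  0.9986 -0.0004]
 [ 0.9986 -0.0525 -0.0004]
 [-0.0005 -0.0004 -1.    ]]
shift units [-0.039  -0.0246  4.2779]
```

carry_out --steps '[0, 0, 0.8, 0, 0, 0, 0, 0, 0, 0.8, 0, 0, 0, 0, 0, 0, 0.8, 0, 0, 0, 0, 0, 0, 0.8, 0, 0, 0, 0, 0, 0, 0.8, 0, 0, 0, 0, 0, 0, 0.28, 0, 0, 0, 0, 0, 0, 0, 0, 0, 0, 0]'

```text
time: 3.7
tcp_pos: [0.4425, 0.3906, 0.1843]
tool_rot: [0.0, 0.726, 0.688, -0.001]
ft_force: [-0.2, -0.9, 0.9]
finger_gap: 0.0869
finger_force: 0.0
```

carry_out --steps '[-0.136, -0.432, 0, 0, 0, -1, 0, -0.136, -0.432, 0, 0, 0, -1, 0, -0.136, -0.432, 0, 0, 0, -1, 0, -0.136, -0.432, 0, 0, 0, -1, 0, -0.136, -0.432, 0, 0, 0, -1, 0, -0.136, -0.432, 0, 0, 0, -1, 0, -0.136, -0.432, 0, 0, 0, -1, 0, -0.136, -0.432, 0, 0, 0, -1, 0, -0.136, -0.432, 0, 0, 0, -1, 0, -0.136, -0.432, 0, 0, 0, -1, 0, -0.136, -0.432, 0, 0, 0, -1, 0, -0.136, -0.432, 0, 0, 0, -1, 0, -0.136, -0.432, 0, 0, 0, -1, 0, -0.136, -0.432, 0, 0, 0, -1, 0, 0, 0, 0, 0, 0, 0, 0]'

```text
time: 5.2
tcp_pos: [0.3573, 0.2741, 0.1864]
tool_rot: [0.001, 0.08, 0.997, 0.001]
ft_force: [0.6, -0.4, -0.0]
finger_gap: 0.0869
finger_force: 0.0
```

```bash
python3 -c "
from h import *
s,R=st()
cv2.imwrite('pics/p2.png',cv2.resize(cams.get_image('scene')[180:380,350:617],(800,600),interpolation=cv2.INTER_CUBIC))"
```

```text
t 5.2 tcp [0.3573 0.2741 0.1864] q [-0.7406  0.2419 -0.0088  2.1582  0.0036  0.7395  0.6582] F [ 0.6015 -0.3888 -0.011 ] gap 0.08692934513870933 0.0
[[-0.9871  0.1601  0.0017]
 [ 0.1601  0.9871  0.0012]
 [-0.0015  0.0014 -1.    ]]
```

View pics/p2.png

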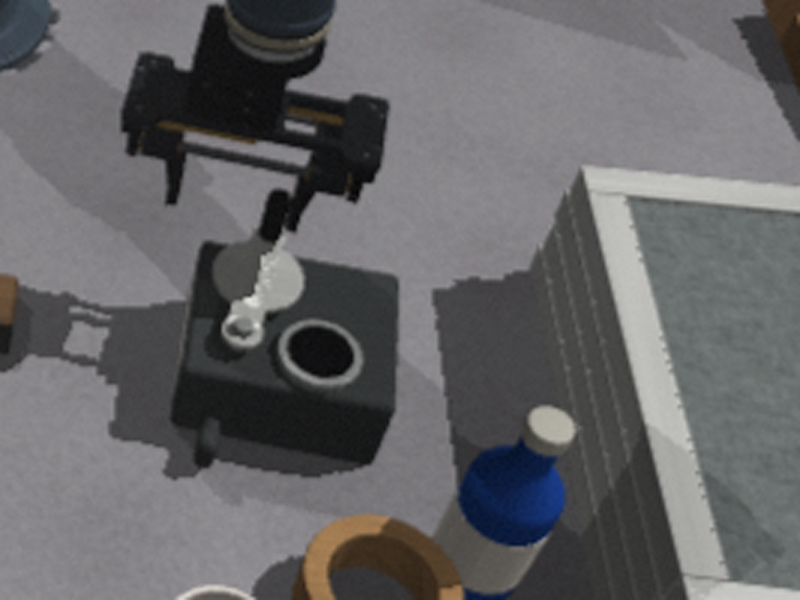

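The picture shows the inlet open (black ring at crop (320,355)) and the cover swung toward the robot, about 1.35 rad. Now I back off, rise and go to the lid.

carry_out --steps '[0, 0.5, 0, 0, 0, 0, 0, 0, 0, -1, 0, 0, 0, 0, 0, 0, -1, 0, 0, 0, 0, 0, 0, -1, 0, 0, 0, 0, 0, 0, -1, 0, 0, 0, 0, 0, 0, -1, 0, 0, 0, 0]'

```text
time: 5.85
tcp_pos: [0.3586, 0.2888, 0.3118]
tool_rot: [0.0, 0.079, 0.997, 0.001]
ft_force: [-0.7, 0.3, -0.2]
finger_gap: 0.0868
finger_force: 0.0
```

carry_out --steps '[-0.458, -0.958, 0, 0, 0, 0, 0, -0.458, -0.958, 0, 0, 0, 0, 0, -0.458, -0.958, 0, 0, 0, 0, 0, -0.458, -0.958, 0, 0, 0, 0, 0, -0.458, -0.958, 0, 0, 0, 0, 0, -0.458, -0.958, 0, 0, 0, 0, 0, -0.458, -0.958, 0, 0, 0, 0, 0, -0.458, -0.958, 0, 0, 0, 0, 0, -0.458, -0.958, 0, 0, 0, 0, 0, -0.458, -0.958, 0, 0, 0, 0, 0, -0.458, -0.958, 0, 0, 0, 0, 0, -0.458, -0.958, 0, 0, 0, 0, 0, -0.458, -0.958, 0, 0, 0, 0, 0, -0.458, -0.958, 0, 0, 0, 0, 0, -0.458, -0.958, 0, 0, 0, 0, 0, -0.458, -0.958, 0, 0, 0, 0, 0, -0.458, -0.958, 0, 0, 0, 0, 0, -0.458, -0.958, 0, 0, 0, 0, 0, -0.458, -0.958, 0, 0, 0, 0, 0]'

```text
time: 7.75
tcp_pos: [0.5032, -0.1965, 0.3106]
tool_rot: [0.001, 0.079, 0.997, -0.0]
ft_force: [0.2, 0.8, 0.3]
finger_gap: 0.0867
finger_force: 0.0
```

carry_out --steps '[0, 0, 0, 0, 0, 1, 0, 0, 0, 0, 0, 0, 1, 0, 0, 0, 0, 0, 0, 1, 0, 0, 0, 0, 0, 0, 1, 0, 0, 0, 0, 0, 0, 1, 0, 0, 0, 0, 0, 0, 1, 0, 0, 0, 0, 0, 0, 1, 0, 0, 0, 0, 0, 0, 1, 0, 0, 0, 0, 0, 0, 1, 0, 0, 0, 0, 0, 0, 1, 0, 0, 0, 0, 0, 0, 1, 0, 0, 0, 0, 0, 0, 1, 0, 0, 0, 0, 0, 0, 1, 0, 0, 0, 0, 0, 0, 1, 0, 0, 0, 0, 0, 0, 0, 0]'

```text
time: 9.25
tcp_pos: [0.5028, -0.1954, 0.3105]
tool_rot: [0.001, 0.726, 0.688, -0.0]
ft_force: [0.0, -0.1, -0.3]
finger_gap: 0.0868
finger_force: 0.0
```

carry_out --steps '[0, 0, 0, 0, 1, 0, 0, 0, 0, 0, 0, 1, 0, 0, 0, 0, 0, 0, 1, 0, 0, 0, 0, 0, 0, 1, 0, 0, 0, 0, 0, 0, 1, 0, 0, 0, 0, 0, 0, 1, 0, 0, 0, 0, 0, 0, 0.67, 0, 0, 0, 0, 0, 0, 0, 0, 0]'

```text
time: 10.05
tcp_pos: [0.5015, -0.1976, 0.3089]
tool_rot: [-0.236, 0.683, 0.646, 0.248]
ft_force: [-0.6, -0.4, 0.1]
finger_gap: 0.0867
finger_force: 0.0
```

```bash
cat >> h.py <<'E'
def lean(deg,yaw=0.07):
    z=np.array([np.sin(yaw)*np.sin(np.radians(deg)),np.cos(yaw)*np.sin(np.radians(deg)),-np.cos(np.radians(deg))])
    y=np.array([np.cos(yaw),-np.sin(yaw),0]);return np.c_[np.cross(y,z),y,z]
E
python3 -c "
from h import *
L=lean(40);K=np.array([.656,-.060,.148])
to(K-(.051+.12)*L[:,2],L)"
```

```text
t 10.05 tcp [ 0.5015 -0.1976  0.3089] q [ 0.1178  0.4395  0.5917  1.7724 -0.766   1.5446  0.9069] F [-0.6329 -0.4274  0.0955] gap 0.08669903997133863 0.0
[[ 0.0432  0.9985  0.0339]
 [ 0.7649 -0.0549  0.6418]
 [ 0.6427 -0.0018 -0.7661]]
shift units [0.3409 5.8048 1.8341]
turn units [-0.1058  0.0017  0.0995]
```

carry_out --steps '[0.057, 0.967, 0.3, -0.1, 0, 0.1, 0, 0.057, 0.967, 0.3, 0, 0, 0, 0, 0.057, 0.967, 0.3, 0, 0, 0, 0, 0.057, 0.967, 0.3, 0, 0, 0, 0, 0.057, 0.967, 0.3, 0, 0, 0, 0, 0.057, 0.967, 0.3, 0, 0, 0, 0, 0, 0, 0.9, 0, 0, 0, 0, 0, 0, 0.9, 0, 0, 0, 0, 0, 0, 0, 0, 0, 0, 0]'

```text
time: 10.95
tcp_pos: [0.6507, -0.1374, 0.2449]
tool_rot: [-0.236, 0.685, 0.643, 0.249]
ft_force: [1.5, 0.2, 0.3]
finger_gap: 0.087
finger_force: 0.0
```

```bash
python3 -c "
from h import *
L=lean(40);K=np.array([.656,-.060,.148])
to(K-.051*L[:,2],L)
a=cams.get_image('scene')[270:420,200:300];b=cams.get_image('top')[120:270,270:370]
cv2.imwrite('pics/p3.png',cv2.resize(np.hstack([a,b]),(800,600),interpolation=cv2.INTER_CUBIC))"
```

```text
t 10.95 tcp [ 0.6507 -0.1374  0.2449] q [ 0.0396  0.6551  0.5139  1.5755 -0.9261  1.4698  0.7905] F [1.5259 0.1965 0.3165] gap 0.08697169015728384 0.0
[[ 0.0491  0.998   0.0386]
 [ 0.7631 -0.0624  0.6432]
 [ 0.6444 -0.0021 -0.7647]]
shift units [-0.1187  0.0144  2.9229]
turn units [-0.0615 -0.0201  0.0425]
```

View pics/p3.png

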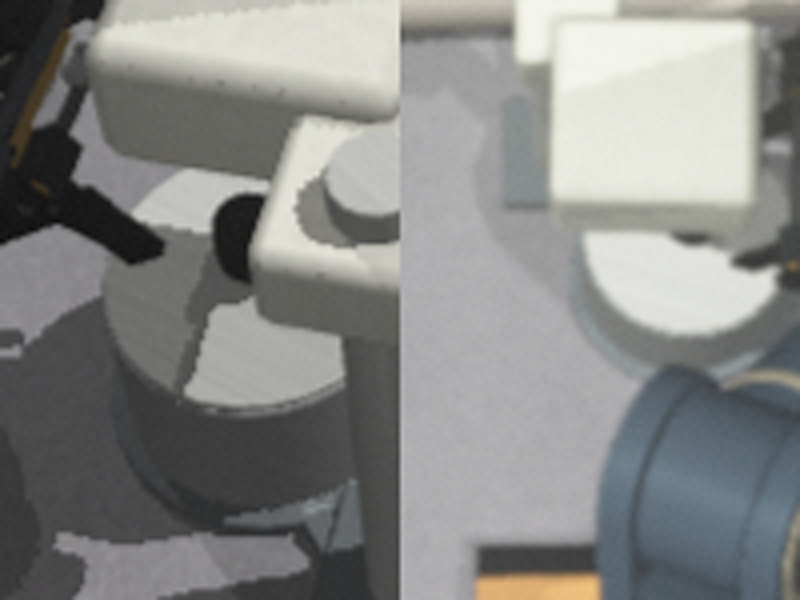

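Fingers sit left of the knob (crop (240,238)), straddling its line with clearance to the head. Approach and grip.

carry_out --steps '[-0.12, 0, 0.7, 0, 0, 0, 0, 0, 0, 0.7, 0, 0, 0, 0, 0, 0, 0.7, 0, 0, 0, 0, 0, 0, 0.7, 0, 0, 0, 0, 0, 0, 0.12, 0, 0, 0, 0, 0, 0, 0, 0, 0, 0, 0]'

```text
time: 11.65
tcp_pos: [0.6534, -0.0965, 0.1883]
tool_rot: [-0.234, 0.687, 0.641, 0.25]
ft_force: [0.4, -0.4, 0.0]
finger_gap: 0.087
finger_force: 0.0
```

```bash
python3 -c "
from h import *
L=lean(40);K=np.array([.656,-.060,.148])
to(K-.051*L[:,2],L)"
```

```text
t 11.65 tcp [ 0.6534 -0.0965  0.1883] q [ 0.0065  0.6909  0.4666  1.6497 -0.9731  1.3513  0.825 ] F [ 0.411  -0.3717  0.0038] gap 0.0869570106851929 0.0
[[ 0.052   0.9977  0.0437]
 [ 0.7636 -0.0679  0.6421]
 [ 0.6436 -0.0001 -0.7653]]
shift units [0.0846 0.0005 0.1353]
turn units [-0.0129 -0.0104  0.0144]
```

carry_out --steps '[0.05, 0, 0.12, 0, 0, 0, 0, 0, 0, 0, 0, 0, 0, 255, 0, 0, 0, 0, 0, 0, 255, 0, 0, 0, 0, 0, 0, 255, 0, 0, 0, 0, 0, 0, 255, 0, 0, 0, 0, 0, 0, 255, 0, 0, 0, 0, 0, 0, 255, 0, 0, 0, 0, 0, 0, 255, 0, 0, 0, 0, 0, 0, 255]'

```text
time: 12.55
tcp_pos: [0.654, -0.0946, 0.1876]
tool_rot: [-0.233, 0.687, 0.641, 0.251]
ft_force: [1.2, 0.9, 0.2]
finger_gap: 0.035
finger_force: 30.0
```

carry_out --steps '[0.2, 0, -0.24, 0, 0, 0, 255, 0.2, 0, -0.24, 0, 0, 0, 255, 0.2, 0, -0.24, 0, 0, 0, 255, 0, 0, 0, 0, 0, 0, 255, 0, 0, 0, 0, 0, 0, 255]'

```text
time: 13.05
tcp_pos: [0.6538, -0.0947, 0.2113]
tool_rot: [-0.233, 0.687, 0.641, 0.251]
ft_force: [0.1, -0.1, -3.1]
finger_gap: 0.0352
finger_force: 30.0
```

```bash
python3 -c "
from h import *
s,R=st()
print('units for 25mm world axes',R.T)
a=cams.get_image('scene')[250:400,150:350]
cv2.imwrite('pics/p4.png',cv2.resize(a,(800,600),interpolation=cv2.INTER_CUBIC))"
```

```text
t 13.05 tcp [ 0.6538 -0.0947  0.2113] q [-0.0015  0.6622  0.4739  1.6389 -0.9586  1.3715  0.7933] F [ 0.0739 -0.0693 -3.1077] gap 0.03519150450875919 29.999869242310524
[[ 0.0516  0.9976  0.0457]
 [ 0.7643 -0.0689  0.6412]
 [ 0.6428  0.0018 -0.766 ]]
units for 25mm world axes [[ 0.0516  0.7643  0.6428]
 [ 0.9976 -0.0689  0.0018]
 [ 0.0457  0.6412 -0.766 ]]
```

View pics/p4.png

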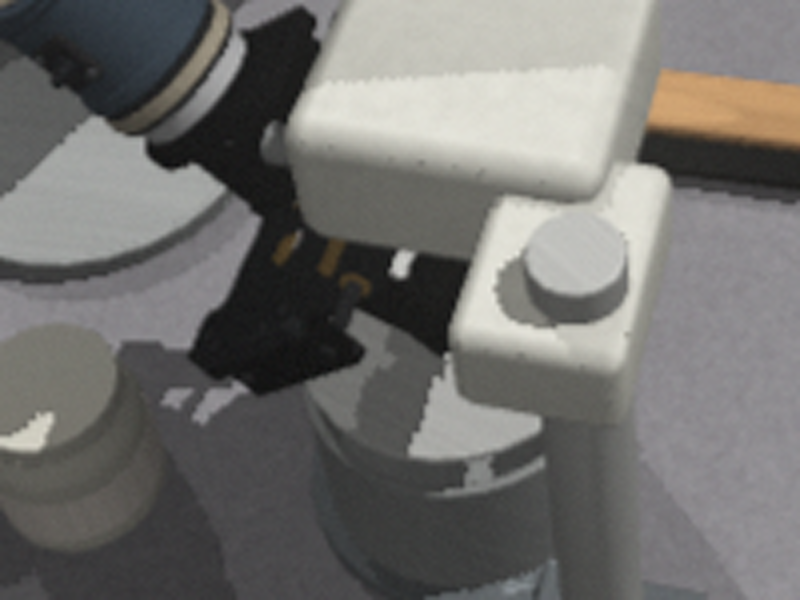

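The lid is off the pot and level (gap visible at its edge, crop (480,470)). Move it out, up, and yaw while keeping the lean, so that the wrist stays off the cabinet.

carry_out --steps '[-0.14, -0.31, -0.12, 0, 0, 0, 255, -0.278, -0.616, -0.234, 0, 0, 0, 255, -0.278, -0.616, -0.234, 0, 0, 0, 255, -0.278, -0.616, -0.234, 0, 0, 0, 255, -0.278, -0.616, -0.234, 0, 0, 0, 255, -0.278, -0.616, -0.234, 0, 0, 0, 255, -0.278, -0.616, -0.234, 0, 0, 0, 255, -0.278, -0.616, -0.234, 0, 0, 0, 255, -0.278, -0.616, -0.234, 0, 0, 0, 255, -0.278, -0.616, -0.234, 0, 0, 0, 255, -0.14, -0.31, -0.12, 0, 0, 0, 255, 0.343, 0, -0.409, 0, 0, 0, 255, 0.343, 0, -0.409, 0, 0, 0, 255, 0.343, 0, -0.409, 0, 0, 0, 255, 0, 0, 0, 0, 0, 0, 255]'

```text
time: 14.6
tcp_pos: [0.4952, -0.1749, 0.2537]
tool_rot: [-0.231, 0.686, 0.642, 0.252]
ft_force: [0.1, -0.5, -2.3]
finger_gap: 0.0352
finger_force: 30.0
```

carry_out --steps '[0, 0, 0, -0.32, 0, 0.383, 255, 0, 0, 0, -0.643, 0, 0.766, 255, 0, 0, 0, -0.643, 0, 0.766, 255, 0, 0, 0, -0.643, 0, 0.766, 255, 0, 0, 0, -0.643, 0, 0.766, 255, 0, 0, 0, -0.643, 0, 0.766, 255, 0, 0, 0, -0.643, 0, 0.766, 255, 0, 0, 0, -0.643, 0, 0.766, 255, 0, 0, 0, -0.32, 0, 0.383, 255, 0, 0, 0, 0, 0, 0, 255]'

```text
time: 15.6
tcp_pos: [0.4923, -0.1741, 0.2508]
tool_rot: [-0.112, 0.888, 0.305, 0.324]
ft_force: [-0.5, -0.4, -2.9]
finger_gap: 0.0352
finger_force: 30.0
```

```bash
python3 -c "
from h import *
s,R=st();
g=s['tcp_pos']+.051*R[:,2]; print(g)
print('to pan, same height',R.T@(np.array([.467,-.352,g[2]])-g)/.025,'down',R.T@[0,0,-1])"
```

```text
t 15.6 tcp [ 0.4923 -0.1741  0.2508] q [ 0.4956  0.2411  0.0557  2.1387 -1.0404  0.792   0.4149] F [-0.5297 -0.378  -2.911 ] gap 0.03522942033119584 30.00023958273232
[[ 0.6036  0.6154  0.5069]
 [ 0.4697 -0.7882  0.3977]
 [ 0.6443 -0.0019 -0.7648]]
[ 0.5181 -0.1538  0.2118]
to pan, same height [-4.958   4.9913 -4.1894] down [-0.6443  0.0019  0.7648]
```

carry_out --steps '[0, 0, 0, 0.32, 0, -0.383, 255, 0, 0, 0, 0.643, 0, -0.766, 255, 0, 0, 0, 0.643, 0, -0.766, 255, 0, 0, 0, 0, 0, 0, 255]'

```text
time: 16.0
tcp_pos: [0.4945, -0.1759, 0.2503]
tool_rot: [-0.153, 0.841, 0.419, 0.306]
ft_force: [-0.0, -0.6, -3.3]
finger_gap: 0.0356
finger_force: 30.0
```

```bash
python3 -c "
from h import *
s,R=st();
g=s['tcp_pos']+.051*R[:,2]; print(g)
print('to pan, same height',R.T@(np.array([.467,-.352,g[2]])-g)/.025,'down',R.T@[0,0,-1])
print('cab',onz('top',503,250,0),onz('top',500,190,.1))"
```

```text
t 16.0 tcp [ 0.4945 -0.1759  0.2503] q [ 0.5142  0.3052  0.0582  2.0463 -0.9165  0.9696  0.5348] F [-0.0303 -0.6303 -3.3164] gap 0.035649117492699854 29.998881490901113
[[ 0.4608  0.7987  0.387 ]
 [ 0.6118 -0.6018  0.5133]
 [ 0.6429  0.0003 -0.7659]]
[ 0.5143 -0.1497  0.2113]
to pan, same height [-5.8215  3.3584 -4.8853] down [-0.6429 -0.0003  0.7659]
cab [ 0.4423 -0.5558  0.    ] [ 0.6057 -0.5333  0.1   ]
```

carry_out --steps '[-0.24, 0.14, -0.2, 0, 0, 0, 255, -0.485, 0.28, -0.407, 0, 0, 0, 255, -0.485, 0.28, -0.407, 0, 0, 0, 255, -0.485, 0.28, -0.407, 0, 0, 0, 255, -0.485, 0.28, -0.407, 0, 0, 0, 255, -0.485, 0.28, -0.407, 0, 0, 0, 255, -0.485, 0.28, -0.407, 0, 0, 0, 255, -0.485, 0.28, -0.407, 0, 0, 0, 255, -0.485, 0.28, -0.407, 0, 0, 0, 255, -0.485, 0.28, -0.407, 0, 0, 0, 255, -0.485, 0.28, -0.407, 0, 0, 0, 255, -0.485, 0.28, -0.407, 0, 0, 0, 255, -0.24, 0.14, -0.2, 0, 0, 0, 255, 0, 0, 0, 0, 0, 0, 255]'

```text
time: 17.4
tcp_pos: [0.4462, -0.3786, 0.2506]
tool_rot: [-0.152, 0.841, 0.419, 0.306]
ft_force: [-0.4, 0.4, -2.4]
finger_gap: 0.0353
finger_force: 30.0
```

```bash
python3 -c "
from h import *
s,R=st();
g=s['tcp_pos']+.051*R[:,2]; print(g)
print('to pan',R.T@(np.array([.467,-.352,g[2]])-g)/.025,'down',R.T@[0,0,-1])
a=cams.get_image('scene')[170:350,90:330]
cv2.imwrite('pics/p5.png',cv2.resize(a,(800,600),interpolation=cv2.INTER_CUBIC))"
```

```text
t 17.4 tcp [ 0.4462 -0.3786  0.2506] q [ 0.7599  0.4711  0.1807  1.791  -0.7985  1.2487  0.6908] F [-0.3633  0.4129 -2.4412] gap 0.03532450194985338 29.999490547925234
[[ 0.4613  0.7979  0.3881]
 [ 0.6115 -0.6028  0.5125]
 [ 0.6429  0.0009 -0.7659]]
[ 0.466  -0.3525  0.2116]
to pan [0.0294 0.0192 0.0247] down [-0.6429 -0.0009  0.7659]
```

View pics/p5.png

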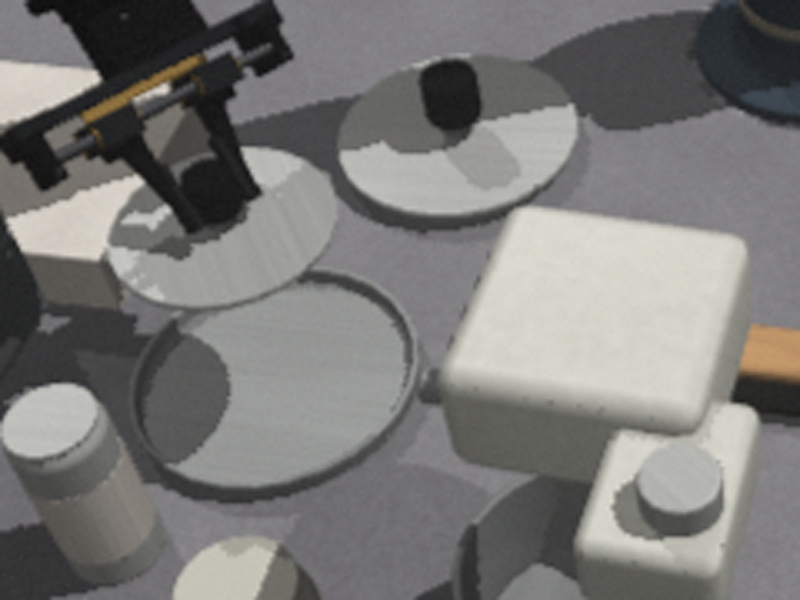

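Lid is hanging level above the pan (lid crop (222,225)), clear of box and bottle. Descend to about 11 mm above the floor, then slowly.

carry_out --steps '[0, 0, 0, 0, 0, 0, 255, -0.32, 0, 0.38, 0, 0, 0, 255, -0.643, 0, 0.766, 0, 0, 0, 255, -0.643, 0, 0.766, 0, 0, 0, 255, -0.643, 0, 0.766, 0, 0, 0, 255, -0.643, 0, 0.766, 0, 0, 0, 255, -0.643, 0, 0.766, 0, 0, 0, 255, -0.32, 0, 0.38, 0, 0, 0, 255, 0, 0, 0, 0, 0, 0, 255, 0, 0, 0, 0, 0, 0, 255]'

```text
time: 18.45
tcp_pos: [0.4473, -0.3769, 0.1015]
tool_rot: [-0.152, 0.84, 0.42, 0.307]
ft_force: [-0.4, -0.1, -2.3]
finger_gap: 0.0354
finger_force: 30.0
```

carry_out --steps '[-0.06, 0, 0.07, 0, 0, 0, 255, -0.06, 0, 0.07, 0, 0, 0, 255, -0.06, 0, 0.07, 0, 0, 0, 255, 0, 0, 0, 0, 0, 0, 255]'

```text
time: 18.85
tcp_pos: [0.4469, -0.377, 0.0942]
tool_rot: [-0.153, 0.841, 0.42, 0.307]
ft_force: [-0.5, 0.6, -3.7]
finger_gap: 0.0354
finger_force: 30.0
```

```bash
python3 -c "
from h import *
s,R=st();
g=s['tcp_pos']+.051*R[:,2]; print(g,'underside',g[2]-.0445,'to pan',R.T@(np.array([.467,-.352,g[2]])-g)/.025)
cv2.imwrite('pics/p6.png',cv2.resize(cams.get_image('scene')[200:350,100:300],(800,600),interpolation=cv2.INTER_CUBIC))"
```

```text
t 18.85 tcp [ 0.4469 -0.377   0.0942] q [ 0.799   0.6861  0.1271  1.8665 -0.9096  1.0453  0.9206] F [-0.4501  0.5644 -3.7233] gap 0.035378643238840816 29.9997622333467
[[ 0.4596  0.7991  0.3875]
 [ 0.6121 -0.6012  0.5138]
 [ 0.6435  0.001  -0.7654]]
[ 0.4666 -0.3508  0.0551] underside 0.010647787161782267 to pan [-0.0238  0.0414 -0.0199]
```

View pics/p6.png

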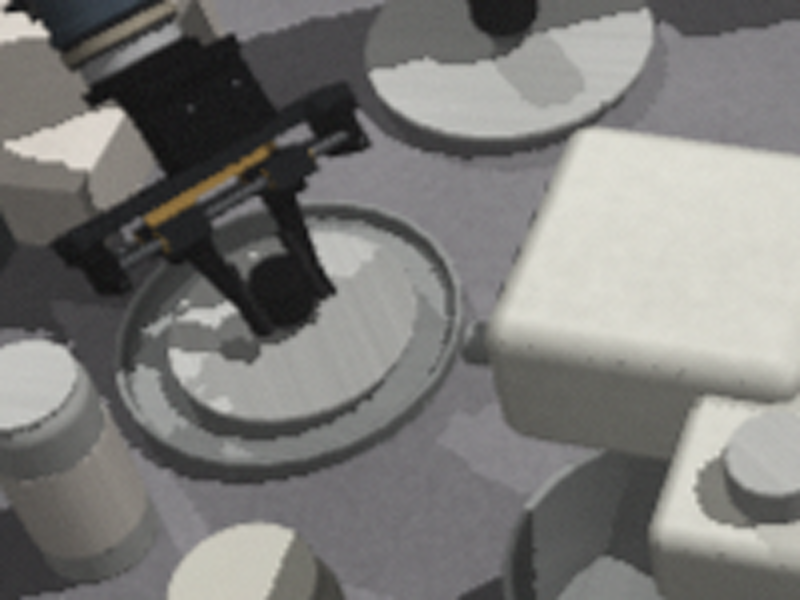

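Lid centred in the pan (crop (292,335) vs pan (290,340)). Last few mm.

carry_out --steps '[-0.026, 0, 0.031, 0, 0, 0, 255, -0.026, 0, 0.031, 0, 0, 0, 255, -0.026, 0, 0.031, 0, 0, 0, 255, 0, 0, 0, 0, 0, 0, 255, 0, 0, 0, 0, 0, 0, 255]'

```text
time: 19.4
tcp_pos: [0.4469, -0.377, 0.091]
tool_rot: [-0.153, 0.841, 0.42, 0.307]
ft_force: [-0.1, 0.7, -2.1]
finger_gap: 0.0355
finger_force: 30.0
```

carry_out --steps '[-0.026, 0, 0.031, 0, 0, 0, 255, 0, 0, 0, 0, 0, 0, 255, 0, 0, 0, 0, 0, 0, 255]'

```text
time: 19.7
tcp_pos: [0.4469, -0.377, 0.09]
tool_rot: [-0.153, 0.841, 0.42, 0.307]
ft_force: [-0.1, 0.5, -3.2]
finger_gap: 0.0351
finger_force: 30.0
```

carry_out --steps '[-0.026, 0, 0.031, 0, 0, 0, 255, 0, 0, 0, 0, 0, 0, 255, 0, 0, 0, 0, 0, 0, 255]'

```text
time: 20.0
tcp_pos: [0.447, -0.377, 0.0895]
tool_rot: [-0.153, 0.84, 0.42, 0.307]
ft_force: [-1.6, -0.5, 1.6]
finger_gap: 0.0353
finger_force: 30.0
```

Contact felt. Release and back off along the tool axis.

carry_out --steps '[0, 0, 0, 0, 0, 0, 0, 0, 0, 0, 0, 0, 0, 0, 0, 0, 0, 0, 0, 0, 0, 0, 0, 0, 0, 0, 0, 0, 0, 0, 0, 0, 0, 0, 0, 0, 0, 0, 0, 0, 0, 0, 0, 0, 0, 0, 0, 0, 0]'

```text
time: 20.7
tcp_pos: [0.4469, -0.3769, 0.089]
tool_rot: [-0.153, 0.841, 0.42, 0.307]
ft_force: [0.1, -0.5, -0.1]
finger_gap: 0.0823
finger_force: 0.0
```

carry_out --steps '[0, 0, -0.4, 0, 0, 0, 0, 0, 0, -0.7, 0, 0, 0, 0, 0, 0, -0.7, 0, 0, 0, 0, 0, 0, -0.7, 0, 0, 0, 0, 0.643, 0, -0.766, 0, 0, 0, 0, 0.643, 0, -0.766, 0, 0, 0, 0, 0.643, 0, -0.766, 0, 0, 0, 0, 0.643, 0, -0.766, 0, 0, 0, 0, 0, 0, 0, 0, 0, 0, 0]'

```text
time: 21.6
tcp_pos: [0.4227, -0.4114, 0.2418]
tool_rot: [-0.149, 0.841, 0.42, 0.308]
ft_force: [-0.2, -0.6, 0.1]
finger_gap: 0.0868
finger_force: 0.0
```

```bash
python3 -c "
from h import *
s,R=st()
cv2.imwrite('pics/p7.png',cv2.resize(cams.get_image('scene')[130:430,80:560],(800,500),interpolation=cv2.INTER_CUBIC))"
```

```text
t 21.6 tcp [ 0.4227 -0.4114  0.2418] q [ 0.8123  0.5015  0.1975  1.7661 -0.7856  1.2783  0.747 ] F [-0.1957 -0.5792  0.0774] gap 0.08675321040251316 0.0
[[ 0.4573  0.7982  0.392 ]
 [ 0.6154 -0.6023  0.5085]
 [ 0.642   0.0087 -0.7667]]
```

View pics/p7.png

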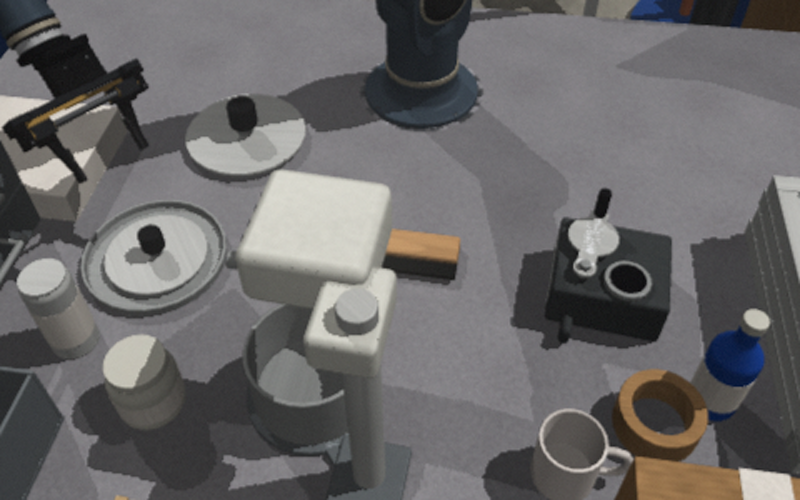

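The lid lies flat and centred in the pan (crop (155,256)), the inlet is open (crop (628,280)), and the bystanders are in place.

```bash
python3 -c "
from plant import robot
print(robot.hand_in())"
```

```text
the job is handed in; nothing more can be done
None
```

I handed the job in at about 22 s. The lid lies flat and knob up in the middle of the pan, the cover is swung about 1.37 rad by my estimate so the inlet is clear, the gripper is off everything, and nothing else on the bench looks moved; no verdict came back.

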